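Heft the hopper scoops and re-tip the one that is not empty

ROBOT

A 7-joint arm with a two-finger parallel gripper is mounted at the origin on a cart in front of the work surface, level with it; the furniture and walls round the work are solid. World frame = base frame: x ahead of the robot, y to its left, z up, the work surface at z = 0. Lengths are in m, angles in rad, forces in N, time in s.
With the tool pointing down it reaches from about 0.35 to 0.9 m from the base axis. Payload 8.1 kg.
Tool frame: the origin (TCP) lies at the very end of the fingers, on their centre line; the grasp point (between the pads) lies 19 mm behind it; z points along the fingers, y is the direction in which the jaws open and shut (so a half turn about z gives the same grasp; the last joint's range is limited). The gripper opens to 92 mm and grips with 3 to 60 N. Pads are 19 mm wide; open, the fingers measure 130 mm over their backs; the gripper's body (75 mm by 190 mm) begins 47 mm behind the grasp point.
Start: joints at [1.116, 0.434, 0.025, 1.573, -0.012, 1.134, -0.075], TCP at [0.215, -0.587, 0.227] pointing down, gripper open.
Joint ranges: [-2.62, 2.62], [-0.44, 2.09], [-1.27, 1.32], [0.08, 2.57], [-1.32, 4.46], [0.12, 2], [-2.74, 2.74]. Speed limits (rad/s): [2.22, 2.22, 3.01, 3.01, 3.14, 3.14, 3.14].

INTERFACE

Orientations are given as a rotation vector (axis times angle).
In Python, from station import env, cams gives the robot as it stands.
- The arm moves only by the tool drive_tool, never from a script. Its argument "deltas" is a list of rows, each an object of numbers: "x", "y", "z": the shift along the tool's x, y, z in cm; "wx", "wy", "wz": the turn, a rotation vector about the tool's x, y, z in degrees; "gripper": the gripper's target within -1 to 1 (fully open at 1, half-way at 0, shut at -1). A call has 1 to 20 rows; each row shifts and turns the commanded pose from where the row before left it, along the tool's axes as they then stand; what a row does not reach is not made up. A row lasts 1/8 s, in which the tool goes at most 62.5 mm and 10.7 degrees, less where a joint would pass 70% of its speed; a pose out of reach is approached as far as the arm can. A call with a gripper value outside its range is refused whole. The fingers move at their own pace and stop on an object; "force" is the grip in N (left out, the last holds). Time passes only in rows, so rows that do not move let the fingers close. It gives the time, the measured TCP pose, the force and the opening at its end, in the units of the state.
- env.state(): the state, without advancing time (a new reading comes with each control period).
- cams.get_image(name): name is "scene" or "side" or "wrist"; returns a dict with "image" (480x640x3 uint8, red, green, blue), "camera_matrix" (3x3 intrinsics, pixels), "R" (3x3) and "t" (3): a world point X has camera coordinates R X + t. Camera axes: x right, y down, z forward; pixel columns grow to the right and rows downward; lengths in m; the calibration is good to about 2 mm. The wrist camera is an equidistant fisheye: a pixel r from the principal point sees the ray r / f radians off the axis. A picture is of the moment at which its call begins. There is no depth.
- env.close_job(): hands the job in, once; it reports no verdict.
The state is a dict: "t": time; "joints": joint angles; "qd": joint speeds; "effort": joint torques, N m; "tool_pos": TCP position; "orientation": TCP orientation; "wrist_force": force on the tool from outside, world axes, zero at the start; "torque": the same for the moment, N m; "opening": opening from 0.0 (shut) to 1.0 (fully open).
Only numpy, scipy, OpenCV 4.12 (cv2) and the standard library are available. Lean on these libraries where they do the work, as an engineer would, in place of code of your own. Each camera call takes 0.05 s, during which the arm holds its last target.

TASK

Both green hopper scoops were just tipped out into the wooden tray, but two bench dogs are still stuck in one of them, out of sight. Lift a scoop by its handle and hold it level and still for a second to feel its weight; tip out over the tray only the one that is heavy (do not tip the empty one), then hold it level and still above the table again for a second to make sure it is empty, tipping again if it is not. Finish with both scoops standing upright where they stood and all the bench dogs in the tray.

Things in the scene. Friction and masses are not known exactly. Their poses are not given: they have to be found in the camera images.
- hopper_a: one of two lookalike green sheet-metal hopper scoops, 150 g (+-5 %) when empty. Origin: centre of its underside; z up, wooden handle to -x, spout opening to -y. Body x -45..45, y -73..60, 80 mm high, flat foot y -10..60, sheet 3 mm; spout wall at 45 degrees up to the lip. A fixed cover hides the contents. One of the two, either, holds two bench dogs, 92..115 g each.
- hopper_a_grip (a point): grasp point on the handle of hopper_a, axes as the scoop: at (-88, 5, 64) mm in its frame, so 64 mm above the table. The grip is eight-sided, 22 mm across flats, along the scoop's x (can be taken from straight above or from up to 45 degrees to either side), free from 24 mm towards the body to 60 mm outwards of this point.
- hopper_a_mid (a point): point half-way up hopper_a, at (0, 0, 40) mm in its frame, axes as the scoop.
- hopper_a_lip (a point): middle of the spout's lip of hopper_a, at (0, -75, 67) mm in its frame; the mouth is the 48 mm gap from here to the cover's edge at (0, -28, 80). Tipped about the handle with the spout going down, bench dogs inside may begin to roll out at 60 degrees and have all left at 75 to 90, falling below the handle or up to 50 mm to the spout side of it.
- hopper_b: one of two lookalike green sheet-metal hopper scoops, 150 g (+-5 %) when empty. Origin: centre of its underside; z up, wooden handle to -x, spout opening to -y. Body x -45..45, y -73..60, 80 mm high, flat foot y -10..60, sheet 3 mm; spout wall at 45 degrees up to the lip. A fixed cover hides the contents. One of the two, either, holds two bench dogs, 92..115 g each.
- hopper_b_grip (a point): grasp point on the handle of hopper_b, axes as the scoop: at (-88, 5, 64) mm in its frame, so 64 mm above the table. The grip is eight-sided, 22 mm across flats, along the scoop's x (can be taken from straight above or from up to 45 degrees to either side), free from 24 mm towards the body to 60 mm outwards of this point.
- hopper_b_mid (a point): point half-way up hopper_b, at (0, 0, 40) mm in its frame, axes as the scoop.
- hopper_b_lip (a point): middle of the spout's lip of hopper_b, at (0, -75, 67) mm in its frame; the mouth is the 48 mm gap from here to the cover's edge at (0, -28, 80). Tipped about the handle with the spout going down, bench dogs inside may begin to roll out at 60 degrees and have all left at 75 to 90, falling below the handle or up to 50 mm to the spout side of it.
- tray: fixed open wooden tray, 160 mm along its x, 220 mm along its y, 45 mm high, walls and floor 8 mm; origin at the centre of its underside. One bench dog already lies in it. Bench dogs are steel pins 64 mm long, 19 mm thick with a 23 mm head.

How it is judged:
By the outcome, as a careful person would: the job done as asked, in the order asked, and still so for the second after the job is handed in, with the robot touching nothing.
It also fails if it takes over 72 s, if anything falls off the work surface, if the arm or the gripper's body presses on something with over 40 N, if the wrist force passes 120 N, or if a joint passes its speed limit or range.

## Working session

There is one attempt and no reset: what is moved stays moved. The work goes in short steps, Python scripts to look and compute and a tool call to move; the robot and the scene stay as the last step left them, time stands still between calls to the robot, and variables do not carry over. Pictures are saved under pics/ and viewed, and the job is handed in when it is done.

Besides the shell and the picture viewer there is one more tool, called after "Call:" as name([rows], argument=value, ...), one row to a line, values as JSON. drive_tool: Moves the arm, as the interface text tells. Its arguments: {"type":"object","properties":{"deltas":{"type":"array","items":{"type":"object","properties":{"x":{"type":"number"},"y":{"type":"number"},"z":{"type":"number"},"wx":{"type":"number"},"wy":{"type":"number"},"wz":{"type":"number"},"gripper":{"type":"number"}}}},"force":{"type":"number"}},"required":["deltas"]}

```bash
ls; mkdir -p pics; cat > h.py <<'E'
import numpy as np, cv2
from scipy.spatial.transform import Rotation as Ro
from station import env, cams
def grab(n,tag):
    d=cams.get_image(n); cv2.imwrite(f'pics/{tag}.png',d['image'][:,:,::-1]); 
    np.savez(f'pics/{tag}.npz',**{k:np.array(v) for k,v in d.items()})
    return d
def plane(d,uv,z):
    K=np.array(d['camera_matrix']);R=np.array(d['R']);t=np.array(d['t'])
    uv=np.atleast_2d(uv); r=(R.T@np.linalg.inv(K)@np.c_[uv,np.ones(len(uv))].T).T; c=-R.T@t
    return c+r*((z-c[2])/r[:,2])[:,None]
def proj(d,X):
    K=np.array(d['camera_matrix']);p=(K@(np.array(d['R'])@np.atleast_2d(X).T+np.array(d['t'])[:,None])).T
    return p[:,:2]/p[:,2:]
E
python3 - <<'E'
from h import *
for n in ['scene','side','wrist']:
    d=grab(n,n+'0'); print(n,-np.array(d['R']).T@d['t'])
print(env.state())
E
```

```text
pics
scene [0.15911258 0.35189842 0.73585942]
side [ 0.59084095 -0.81150294  0.66431448]
wrist [ 0.28536097 -0.56019227  0.38434793]
{'t': 0.15, 'joints': array([ 1.11639905,  0.43505024,  0.02494256,  1.57383321, -0.01160549,
        1.13398485, -0.07512328]), 'qd': array([-0.0010252 , -0.0030155 ,  0.00077156, -0.00274866,  0.00029912,
       -0.00016893,  0.00095575]), 'effort': array([ 2.01961127e-03, -6.68266368e+01,  9.86143872e-01, -3.14695537e+01,
       -6.04185252e-02,  3.93318222e-02,  6.01880947e-05]), 'tool_pos': array([ 0.21522063, -0.58639573,  0.226154  ]), 'orientation': array([-3.09205645e+00, -5.49464453e-01,  4.42705396e-04]), 'wrist_force': array([-1.09324866, -0.05216315,  0.24739106]), 'torque': array([ 0.00721412, -0.04807331, -0.00011096]), 'opening': 0.9987119481739059}
```

View pics/scene0.png

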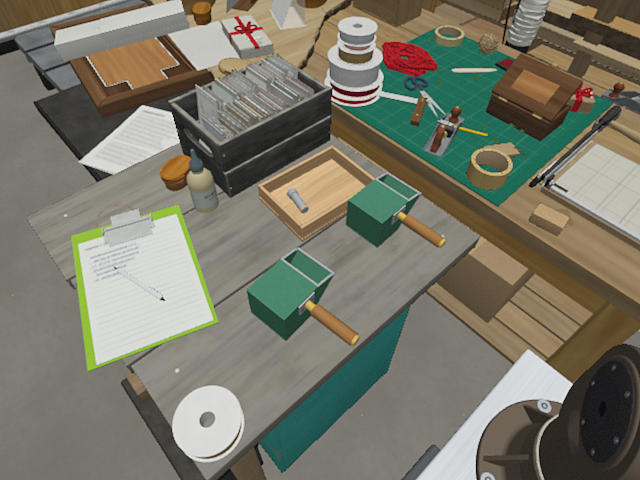

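View pics/side0.png

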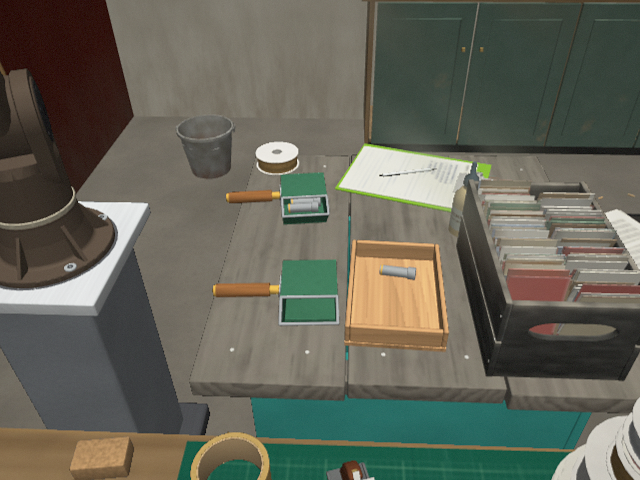

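View pics/wrist0.png

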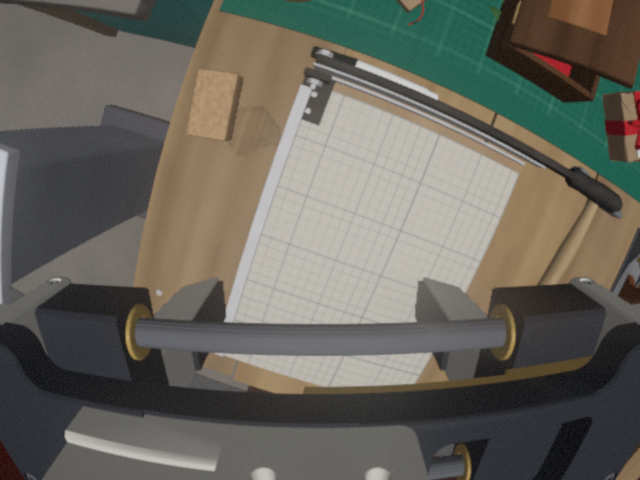

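The scene view shows scoops at about (380,210) and (290,290), with handles ending at (443,240) and (355,340) and the tray at (315,190). In the side view, the far scoop at (305,200) seems to show pins in its mouth. I'll measure next.

```bash
python3 - <<'E'
from h import *
for n in ['scene0','side0']:
    d=np.load(f'pics/{n}.npz'); im=d['image']; hsv=cv2.cvtColor(im,cv2.COLOR_RGB2HSV)
    # handles: saturated orange-brown
    m=cv2.inRange(hsv,(5,140,70),(22,255,255)); g=cv2.inRange(hsv,(65,100,20),(90,255,255))
    for nm,mm in(('h',m),('g',g)):
        k,l,s,c=cv2.connectedComponentsWithStats(mm)
        for i in range(1,k):
            if s[i,4]>150 :
                if nm=='h':
                    ys,xs=np.where(l==i); P=plane(d,np.c_[xs,ys],0.064)[:,:2]; mu=P.mean(0)
                    if not(0.2<mu[0]<.9): continue
                    u=np.linalg.svd(P-mu,full_matrices=False)[2][0]; q=(P-mu)@u
                    print(n,nm,s[i],mu.round(4),np.degrees(np.arctan2(u[1],u[0])).round(1),q.min().round(3),q.max().round(3))
                else: 
                    print(n,nm,s[i],c[i].round(1))
s=cv2.imread('pics/side0.png'); cv2.imwrite('pics/zs1.png',cv2.resize(s[150:360,190:460],None,fx=2.8,fy=2.8,interpolation=2))
s=cv2.imread('pics/scene0.png'); cv2.imwrite('pics/zc1.png',cv2.resize(s[140:360,230:470],None,fx=2.7,fy=2.7,interpolation=2))
E
```

```text
scene0 h [518  69  42  24 357] [ 0.5522 -0.8416] 179.7 -0.058 0.057
scene0 h [511  80  41  24 341] [ 0.536 -0.773] 180.0 -0.058 0.051
scene0 h [ 331  118  275  196 4317] [ 0.393  -0.2752] 180.0 -0.412 0.288
scene0 h [431 126  15  26 153] [ 0.5816 -0.4299] 115.1 -0.049 0.051
scene0 h [160 155  31  36 690] [0.8959 0.0974] 136.1 -0.052 0.06
scene0 h [398 215  47  32 456] [ 0.424  -0.1784] -176.9 -0.058 0.05
scene0 h [305 304  54  41 609] [0.3925 0.0937] -172.5 -0.058 0.049
scene0 g [  337    29   276   177 12743] [469.6 117.4]
scene0 g [380  61  42  37 645] [396.3  82.6]
scene0 g [379 175  37  23 298] [397.5 185.9]
scene0 g [ 346  180   73   67 2496] [375.2 211.8]
scene0 g [285 251  45  32 606] [307.2 266.1]
scene0 g [ 247  260   85   80 3288] [282.  297.9]
scene0 g [ 259  306  151  166 6044] [332.6 397.5]
side0 h [226 191  54  12 514] [0.3961 0.0927] 6.8 -0.052 0.055
side0 h [213 283  66  14 763] [ 0.4263 -0.18  ] -177.5 -0.055 0.052
side0 h [345 461  17  19 161] [ 0.6022 -0.4778] -88.9 -0.009 0.013
side0 g [281 173  45  23 913] [302.7 184.2]
side0 g [284 216  44   8 218] [305.1 219.5]
side0 g [ 281  260   56   35 1848] [308.9 277.4]
side0 g [ 282  299   54   23 1176] [308.5 309.8]
side0 g [  251   395   340    54 13241] [416.8 422.2]
side0 g [178 441  28  39 464] [188.6 459. ]
side0 g [ 264  444  306   36 8588] [411.3 462.6]
side0 g [207 460  54  20 804] [235.3 471. ]
```

View pics/zs1.png

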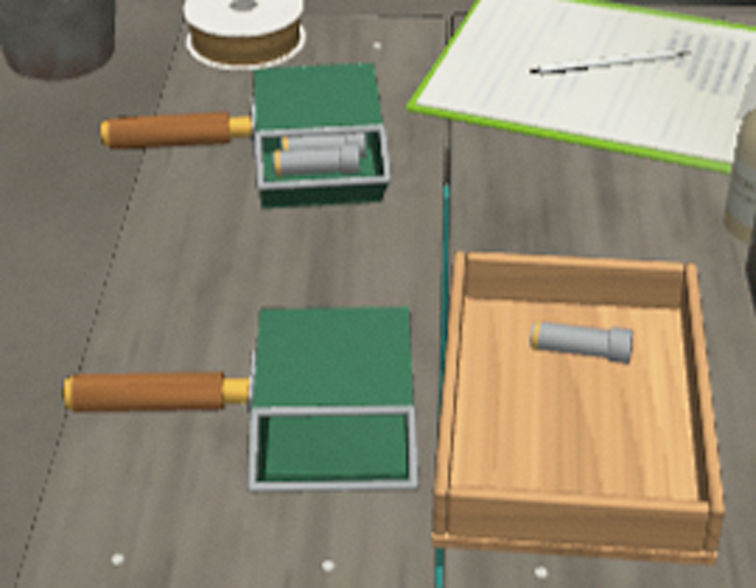

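View pics/zc1.png

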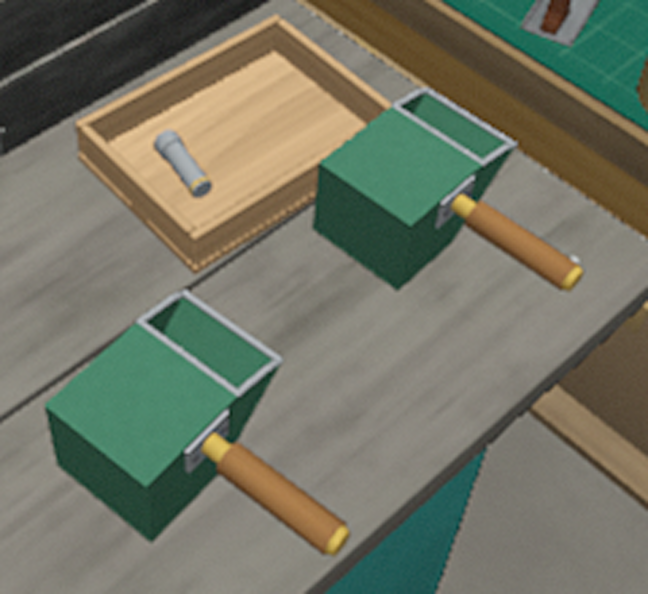

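Left scoop's mouth visibly holds two pins, and the right one looks empty. I'll still confirm this by weight. Next I get the poses from the corners.

```bash
python3 - <<'E'
from h import *
c=np.load('pics/scene0.npz'); s=np.load('pics/side0.npz')
zc=lambda a:np.array(a)/2.7+[230,140]
zs=lambda a:np.array(a)/2.8+[190,150]
M=np.array([[45,60],[-45,60],[-45,-28],[45,-28]])/1000.
def fit(P,M):
    a=M-M.mean(0);b=P-P.mean(0); th=np.arctan2((a[:,0]*b[:,1]-a[:,1]*b[:,0]).sum(),(a*b).sum())
    R=np.array([[np.cos(th),-np.sin(th)],[np.sin(th),np.cos(th)]]); t=P.mean(0)-R@M.mean(0)
    g=t+R@[-.088,.005]
    print('pose',t.round(4),np.degrees(th).round(1),'grip',g.round(4),'res',np.abs(M@R.T+t-P).max().round(4))
for d,f,L in((c,zc,[(48,408),(152,485),(237,392),(138,320)]),(s,zs,[(374,65),(254,70),(260,132),(382,127)]),
             (c,zc,[(317,167),(405,224),(482,160),(396,104)]),(s,zs,[(409,308),(260,310),(250,411),(413,409)])):
    fit(plane(d,f(L),.08)[:,:2],M)
print(plane(c,zc([(78,123),(277,16),(197,238),(390,103)]),.045).round(3))
print(plane(s,zs([(455,253),(696,265),(435,515),(720,515)]),.045).round(3))
print(plane(c,zc([(165,140),(202,188)]),.02).round(3))
E
```

```text
pose [0.4975 0.1015] 9.4 grip [0.4099 0.0921] res 0.0024
pose [0.5018 0.0973] 7.1 grip [0.4138 0.0914] res 0.0031
pose [ 0.529  -0.1762] 3.9 grip [ 0.4408 -0.1772] res 0.0038
pose [ 0.5314 -0.1812] 3.1 grip [ 0.4432 -0.1809] res 0.0009
[[ 0.753 -0.022  0.045]
 [ 0.743 -0.237  0.045]
 [ 0.596 -0.015  0.045]
 [ 0.6   -0.231  0.045]]
[[ 0.601 -0.02   0.045]
 [ 0.758 -0.027  0.045]
 [ 0.591 -0.252  0.045]
 [ 0.746 -0.246  0.045]]
[[ 0.71  -0.078  0.02 ]
 [ 0.649 -0.066  0.02 ]]
```

```bash
cat >> h.py <<'E'
def plan(tgt, Rt=None, n=None, st=None):
    """target TCP pos (world m), target Rotation; prints per-row tool-frame deltas (straight line + slerp)"""
    st=st or env.state(); p=np.array(st['tool_pos']); R=Ro.from_rotvec(st['orientation']); 
    Rt=Rt or R; w=(R.inv()*Rt).as_rotvec(); d=np.array(tgt)-p
    n=n or int(max(np.ceil(np.linalg.norm(d)/.055),np.ceil(np.degrees(np.linalg.norm(w))/9),1))
    print('n',n,'turn/row',np.degrees(w/n).round(2))
    for i in range(n):
        Ri=R*Ro.from_rotvec(w*i/n); print((Ri.inv().apply(d/n)*100).round(2))
def ori(yaw,tilt):  # tool x along yaw, pointing down, then turned about tool x by tilt (deg)
    return Ro.from_euler('z',yaw,degrees=True)*Ro.from_euler('x',180+tilt,degrees=True)
E
python3 - <<'E'
from h import *
st=env.state(); print((Ro.from_rotvec(st['orientation'])).as_matrix().round(2))
plan([.43,-.2,.27])
st['tool_pos']=np.array([.43,-.2,.27]); plan([.41,.10,.22],ori(7.5,0),st=st)
E
```

```text
[[ 0.94  0.34 -0.  ]
 [ 0.34 -0.94  0.  ]
 [-0.   -0.   -1.  ]]
n 9 turn/row [0. 0. 0.]
[ 3.72 -3.21 -0.48]
[ 3.72 -3.21 -0.48]
[ 3.72 -3.21 -0.48]
[ 3.72 -3.21 -0.48]
[ 3.72 -3.21 -0.48]
[ 3.72 -3.21 -0.48]
[ 3.72 -3.21 -0.48]
[ 3.72 -3.21 -0.48]
[ 3.72 -3.21 -0.48]
n 6 turn/row [-0.01  0.    2.11]
[ 1.41 -4.81  0.84]
[ 1.23 -4.86  0.84]
[ 1.05 -4.9   0.84]
[ 0.87 -4.93  0.84]
[ 0.69 -4.96  0.84]
[ 0.51 -4.99  0.83]
```

Call:
drive_tool([
  {"x": 3.7,"y": -3.2,"z": -0.5,"gripper": 0.3},
  {"x": 3.7,"y": -3.2,"z": -0.5},
  {"x": 3.7,"y": -3.2,"z": -0.5},
  {"x": 3.7,"y": -3.2,"z": -0.5},
  {"x": 3.7,"y": -3.2,"z": -0.5},
  {"x": 3.7,"y": -3.2,"z": -0.5},
  {"x": 3.7,"y": -3.2,"z": -0.5},
  {"x": 3.7,"y": -3.2,"z": -0.5},
  {"x": 3.7,"y": -3.2,"z": -0.5},
  {"x": 1.4,"y": -4.8,"z": 0.8,"wz": 2.1},
  {"x": 1.2,"y": -4.9,"z": 0.8,"wz": 2.1},
  {"x": 1.1,"y": -4.9,"z": 0.8,"wz": 2.1},
  {"x": 0.9,"y": -4.9,"z": 0.8,"wz": 2.1},
  {"x": 0.7,"y": -5,"z": 0.8,"wz": 2.1},
  {"x": 0.5,"y": -5,"z": 0.8,"wz": 2.1},
], force=60)

```text
invalid input
```

```bash
python3 - <<'E'
from h import *
st=env.state(); print(st)
plan([.41,.14,.17],ori(7.5,-45))
E
```

```text
{'t': 0.15, 'joints': array([ 1.11639905,  0.43505024,  0.02494256,  1.57383321, -0.01160549,
        1.13398485, -0.07512328]), 'qd': array([-0.0010252 , -0.0030155 ,  0.00077156, -0.00274866,  0.00029912,
       -0.00016893,  0.00095575]), 'effort': array([ 2.01961127e-03, -6.68266368e+01,  9.86143872e-01, -3.14695537e+01,
       -6.04185252e-02,  3.93318222e-02,  6.01880947e-05]), 'tool_pos': array([ 0.21522063, -0.58639573,  0.226154  ]), 'orientation': array([-3.09205645e+00, -5.49464453e-01,  4.42705396e-04]), 'wrist_force': array([-1.09324866, -0.05216315,  0.24739106]), 'torque': array([ 0.00721412, -0.04807331, -0.00011096]), 'opening': 0.9987119481739059}
n 14 turn/row [-3.21 -0.35  0.86]
[ 3.09 -4.39  0.41]
[ 3.03 -4.45  0.14]
[ 2.96 -4.5  -0.13]
[ 2.89 -4.53 -0.4 ]
[ 2.82 -4.54 -0.67]
[ 2.75 -4.54 -0.94]
[ 2.67 -4.52 -1.21]
[ 2.6  -4.48 -1.48]
[ 2.52 -4.43 -1.75]
[ 2.45 -4.36 -2.01]
[ 2.37 -4.28 -2.26]
[ 2.29 -4.18 -2.51]
[ 2.21 -4.06 -2.76]
[ 2.13 -3.94 -3.  ]
```

Call:
drive_tool([
  {"x": 3.7,"y": -3.2,"z": -0.5,"wx": 0,"wy": 0,"wz": 0,"gripper": 0.3},
], force=60)

```text
t: 0.28
tool_pos: [0.2364, -0.5456, 0.2307]
orientation: [-3.095, -0.541, 0.003]
wrist_force: [1.2, 0.0, 0.9]
opening: 0.932
```

All seven fields are required in each row.

Call:
drive_tool([
  {"x": 3.7,"y": -3.2,"z": -0.5,"wx": 0,"wy": 0,"wz": 0,"gripper": 0.3},
  {"x": 3.7,"y": -3.2,"z": -0.5,"wx": 0,"wy": 0,"wz": 0,"gripper": 0.3},
  {"x": 3.7,"y": -3.2,"z": -0.5,"wx": 0,"wy": 0,"wz": 0,"gripper": 0.3},
  {"x": 3.7,"y": -3.2,"z": -0.5,"wx": 0,"wy": 0,"wz": 0,"gripper": 0.3},
  {"x": 3.7,"y": -3.2,"z": -0.5,"wx": 0,"wy": 0,"wz": 0,"gripper": 0.3},
  {"x": 3.7,"y": -3.2,"z": -0.5,"wx": 0,"wy": 0,"wz": 0,"gripper": 0.3},
  {"x": 3.7,"y": -3.2,"z": -0.5,"wx": 0,"wy": 0,"wz": 0,"gripper": 0.3},
  {"x": 3.7,"y": -3.2,"z": -0.5,"wx": 0,"wy": 0,"wz": 0,"gripper": 0.3},
  {"x": 1.4,"y": -4.8,"z": 0.8,"wx": 0,"wy": 0,"wz": 2.1,"gripper": 0.3},
  {"x": 1.2,"y": -4.9,"z": 0.8,"wx": 0,"wy": 0,"wz": 2.1,"gripper": 0.3},
  {"x": 1.1,"y": -4.9,"z": 0.8,"wx": 0,"wy": 0,"wz": 2.1,"gripper": 0.3},
  {"x": 0.9,"y": -4.9,"z": 0.8,"wx": 0,"wy": 0,"wz": 2.1,"gripper": 0.3},
  {"x": 0.7,"y": -5,"z": 0.8,"wx": 0,"wy": 0,"wz": 2.1,"gripper": 0.3},
  {"x": 0.5,"y": -5,"z": 0.8,"wx": 0,"wy": 0,"wz": 2.1,"gripper": 0.3},
], force=60)

```text
t: 2.02
tool_pos: [0.4085, 0.1003, 0.2235]
orientation: [3.135, 0.204, 0.001]
wrist_force: [0.5, -0.4, -0.3]
opening: 0.65
```

```bash
python3 - <<'E'
from h import *
st=env.state(); print(st)
plan([.41,.14,.17],ori(7.5,-45))
E
```

```text
{'t': 2.025, 'joints': array([ 0.06274127,  0.14203534, -0.47591238,  2.0109196 ,  0.07722708,
        1.00534585, -1.89099773]), 'qd': array([-0.68571297,  0.19349097, -0.33517652, -0.02024795,  0.14942314,
       -0.13709982, -1.38506301]), 'effort': array([  5.21116063, -41.3718152 ,  -1.32905055, -28.10144484,
        -0.48197547,   0.48899498,   2.95102112]), 'tool_pos': array([0.40852303, 0.10033891, 0.22353021]), 'orientation': array([3.13474319e+00, 2.04487521e-01, 5.19424084e-04]), 'wrist_force': array([ 0.51215153, -0.39453701, -0.33052076]), 'torque': array([ 0.03114219, -0.03652149, -0.01732752]), 'opening': 0.6496623344744572}
n 5 turn/row [-9.   -0.   -0.01]
[ 0.13 -0.78  1.07]
[ 0.13 -0.94  0.93]
[ 0.13 -1.08  0.78]
[ 0.13 -1.18  0.6 ]
[ 0.13 -1.26  0.41]
```

```bash
python3 - <<'E'
from h import *
R=ori(7.5,-45); z=R.apply([0,0,1]); G=np.array([.4096,.0927,.064]); print(z)
plan(G+z*(.019-.1),R)
E
```

```text
[ 0.09229596 -0.70105738 -0.70710678]
n 5 turn/row [-9.   -0.   -0.01]
[ 0.   -0.99  2.04]
[ 0.   -1.3   1.86]
[ 0.   -1.57  1.64]
[ 0.   -1.81  1.37]
[ 0.   -2.    1.07]
```

Call:
drive_tool([
  {"x": 0,"y": -1,"z": 2,"wx": -9,"wy": 0,"wz": 0,"gripper": 0.3},
  {"x": 0,"y": -1.3,"z": 1.9,"wx": -9,"wy": 0,"wz": 0,"gripper": 0.3},
  {"x": 0,"y": -1.6,"z": 1.6,"wx": -9,"wy": 0,"wz": 0,"gripper": 0.3},
  {"x": 0,"y": -1.8,"z": 1.4,"wx": -9,"wy": 0,"wz": 0,"gripper": 0.3},
  {"x": 0,"y": -2,"z": 1.1,"wx": -9,"wy": 0,"wz": 0,"gripper": 0.3},
  {"x": 0,"y": 0,"z": 0,"wx": 0,"wy": 0,"wz": 0,"gripper": 0.3},
])

```text
t: 2.78
tool_pos: [0.4005, 0.1451, 0.1271]
orientation: [2.435, 0.173, 0.041]
wrist_force: [0.2, -0.2, 1.2]
opening: 0.645
```

```bash
python3 - <<'E'
from h import *
R=ori(7.5,-45); z=R.apply([0,0,1]); G=np.array([.4096,.0927,.064])
st=env.state(); print(st['joints'].round(2),st['opening'],Ro.from_rotvec(st['orientation']).as_matrix().round(3))
plan(G+z*(.019),R)
for n in ('scene','side','wrist'): grab(n,n+'1')
s=cv2.imread('pics/side1.png');c=cv2.imread('pics/scene1.png')
cv2.imwrite('pics/z2.png',np.hstack([cv2.resize(a,(390,390)) for a in (s[90:270,190:370],c[200:380,220:400])]))
E
```

```text
[-0.78  0.53 -0.17  1.98  0.57  1.26 -2.72] 0.6453971402307799 [[ 0.991  0.114  0.075]
 [ 0.136 -0.756 -0.641]
 [-0.017  0.645 -0.764]]
n 2 turn/row [-2.42  0.25  0.43]
[0.15 0.08 5.07]
[ 0.13 -0.14  5.07]
```

View pics/z2.png

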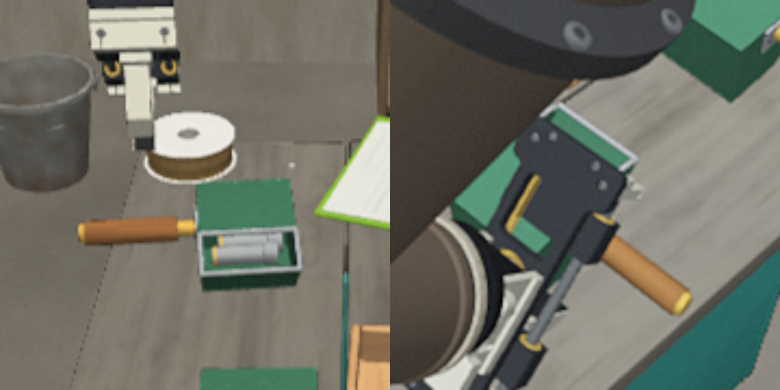

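View pics/wrist1.png

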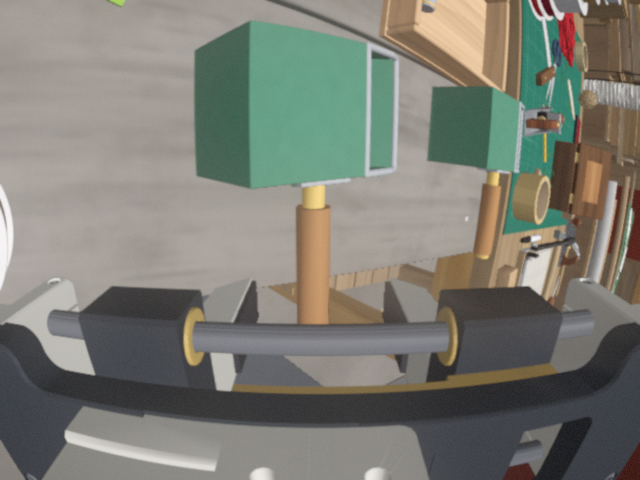

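The scene shows the gripper lined up with the handle, but joint 7 is almost at its limit (-2.72). I'll do a half turn about tool z.

Call:
drive_tool([
  {"x": 0,"y": 0,"z": -2,"wx": 0,"wy": 0,"wz": -8,"gripper": 0.3},
  {"x": 0,"y": 0,"z": 0,"wx": 0,"wy": 0,"wz": -10,"gripper": 0.3},
  {"x": 0,"y": 0,"z": 0,"wx": 0,"wy": 0,"wz": -10,"gripper": 0.3},
  {"x": 0,"y": 0,"z": 0,"wx": 0,"wy": 0,"wz": -10,"gripper": 0.3},
  {"x": 0,"y": 0,"z": 0,"wx": 0,"wy": 0,"wz": -10,"gripper": 0.3},
  {"x": 0,"y": 0,"z": 0,"wx": 0,"wy": 0,"wz": -10,"gripper": 0.3},
  {"x": 0,"y": 0,"z": 0,"wx": 0,"wy": 0,"wz": -10,"gripper": 0.3},
  {"x": 0,"y": 0,"z": 0,"wx": 0,"wy": 0,"wz": -10,"gripper": 0.3},
  {"x": 0,"y": 0,"z": 0,"wx": 0,"wy": 0,"wz": -10,"gripper": 0.3},
  {"x": 0,"y": 0,"z": 0,"wx": 0,"wy": 0,"wz": -10,"gripper": 0.3},
  {"x": 0,"y": 0,"z": 0,"wx": 0,"wy": 0,"wz": -10,"gripper": 0.3},
  {"x": 0,"y": 0,"z": 0,"wx": 0,"wy": 0,"wz": -10,"gripper": 0.3},
  {"x": 0,"y": 0,"z": 0,"wx": 0,"wy": 0,"wz": -10,"gripper": 0.3},
  {"x": 0,"y": 0,"z": 0,"wx": 0,"wy": 0,"wz": -10,"gripper": 0.3},
  {"x": 0,"y": 0,"z": 0,"wx": 0,"wy": 0,"wz": -10,"gripper": 0.3},
  {"x": 0,"y": 0,"z": 0,"wx": 0,"wy": 0,"wz": -10,"gripper": 0.3},
  {"x": 0,"y": 0,"z": 0,"wx": 0,"wy": 0,"wz": -10,"gripper": 0.3},
  {"x": 0,"y": 0,"z": 0,"wx": 0,"wy": 0,"wz": -10,"gripper": 0.3},
  {"x": 0,"y": 0,"z": 0,"wx": 0,"wy": 0,"wz": -9,"gripper": 0.3},
  {"x": 0,"y": 0,"z": 0,"wx": 0,"wy": 0,"wz": 0,"gripper": 0.3},
])

```text
t: 5.42
tool_pos: [0.4014, 0.1529, 0.1451]
orientation: [0.366, -2.92, 1.068]
wrist_force: [0.2, 0.6, 0.0]
opening: 0.652
```

```bash
python3 - <<'E'
from h import *
R=ori(7.5,-45)*Ro.from_euler('z',180,degrees=True); z=R.apply([0,0,1]); G=np.array([.4096,.0927,.064])
st=env.state(); print(st['joints'].round(2),st['opening'],Ro.from_rotvec(st['orientation']).as_matrix().round(3))
plan(G+z*(.019-.08),R)
E
```

```text
[-0.31  0.66 -0.86  1.91  0.77  1.56  0.28] 0.6523109630319803 [[-0.973 -0.222  0.07 ]
 [-0.215  0.74  -0.638]
 [ 0.09  -0.635 -0.767]]
n 1 turn/row [ 5.14 -0.47  7.11]
[-0.22  1.06  4.04]
```

Call:
drive_tool([
  {"x": -0.1,"y": 0.5,"z": 2,"wx": 2.6,"wy": -0.2,"wz": 3.5,"gripper": 0.3},
  {"x": -0.1,"y": 0.5,"z": 2,"wx": 2.6,"wy": -0.2,"wz": 3.5,"gripper": 0.3},
  {"x": 0,"y": 0,"z": 0,"wx": 0,"wy": 0,"wz": 0,"gripper": 0.3},
])

```text
t: 5.8
tool_pos: [0.4035, 0.135, 0.107]
orientation: [-0.193, 2.851, -1.187]
wrist_force: [0.1, -0.5, -0.0]
opening: 0.656
```

```bash
python3 - <<'E'
from h import *
R=ori(7.5,-45)*Ro.from_euler('z',180,degrees=True); z=R.apply([0,0,1]); G=np.array([.4096,.0927,.064])
st=env.state(); print(st['joints'].round(2),st['opening'],Ro.from_rotvec(st['orientation']).as_matrix().round(3))
plan(G+z*(.019),R)
for n in ('scene','side','wrist'): grab(n,n+'2')
s=cv2.imread('pics/side2.png');c=cv2.imread('pics/scene2.png')
cv2.imwrite('pics/z3.png',np.hstack([cv2.resize(a,(390,390)) for a in (s[90:270,190:370],c[200:380,220:400])]))
E
```

```text
[-0.38  0.74 -0.77  1.94  0.82  1.55  0.08] 0.6557718253961841 [[-0.991 -0.097  0.092]
 [-0.133  0.698 -0.704]
 [ 0.004 -0.71  -0.704]]
n 2 turn/row [-0.11 -0.03  0.13]
[-0.03  0.02  3.98]
[-0.03  0.01  3.98]
```

View pics/z3.png

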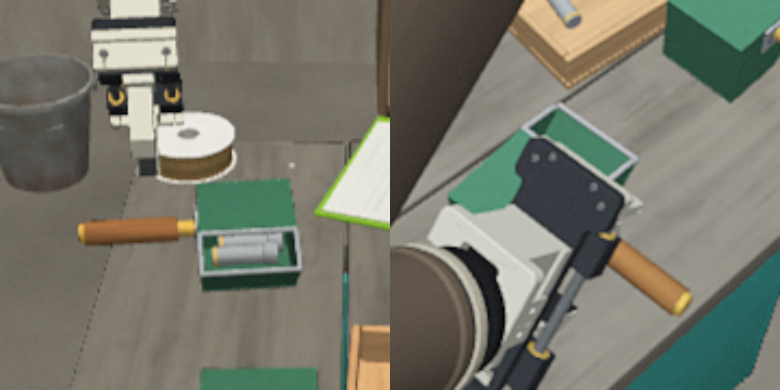

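View pics/wrist2.png

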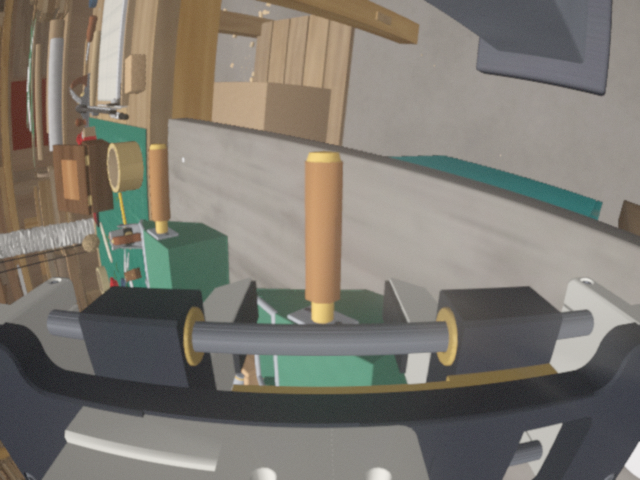

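Call:
drive_tool([
  {"x": 0.1,"y": 0,"z": 2,"wx": 0,"wy": 0,"wz": 0,"gripper": 0.3},
  {"x": 0.1,"y": 0,"z": 2,"wx": 0,"wy": 0,"wz": 0,"gripper": 0.3},
  {"x": 0,"y": 0,"z": 2,"wx": 0,"wy": 0,"wz": 0,"gripper": 0.3},
  {"x": 0,"y": 0,"z": 2,"wx": 0,"wy": 0,"wz": 0,"gripper": 0.3},
  {"x": 0,"y": 0,"z": 0,"wx": 0,"wy": 0,"wz": 0,"gripper": 0.3},
])

```text
t: 6.58
tool_pos: [0.4085, 0.0781, 0.0498]
orientation: [-0.199, 2.851, -1.19]
wrist_force: [0.6, 0.7, 0.5]
opening: 0.654
```

```bash
python3 - <<'E'
from h import *
R=ori(7.5,-45)*Ro.from_euler('z',180,degrees=True); z=R.apply([0,0,1]); G=np.array([.4096,.0927,.064])
st=env.state(); print(st['joints'].round(2),st['opening'],st['wrist_force'])
plan(G+z*(.019),R)
for n in ('scene','side','wrist'): grab(n,n+'3')
s=cv2.imread('pics/side3.png');c=cv2.imread('pics/wrist3.png')
cv2.imwrite('pics/z4.png',np.hstack([cv2.resize(a,(390,390)) for a in (s[90:270,190:370],c[100:400,170:470])]))
E
```

```text
[-0.33  0.8  -0.72  2.05  0.93  1.43  0.02] 0.653721585983756 [0.57846988 0.69481317 0.53876836]
n 1 turn/row [-0.3  -0.08  0.52]
[-0.3   0.   -0.11]
```

View pics/z4.png

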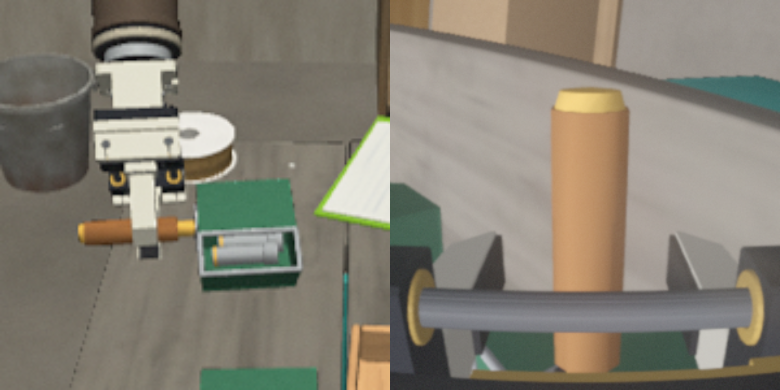

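The fingers straddle the handle, and it is centred between the jaws. Closing now.

Call:
drive_tool([
  {"x": 0,"y": 0,"z": 0,"wx": 0,"wy": 0,"wz": 0,"gripper": -1},
  {"x": 0,"y": 0,"z": 0,"wx": 0,"wy": 0,"wz": 0,"gripper": -1},
  {"x": 0,"y": 0,"z": 0,"wx": 0,"wy": 0,"wz": 0,"gripper": -1},
  {"x": 0,"y": 0,"z": 0,"wx": 0,"wy": 0,"wz": 0,"gripper": -1},
  {"x": 0,"y": 0,"z": 0,"wx": 0,"wy": 0,"wz": 0,"gripper": -1},
  {"x": 0,"y": 0,"z": 0,"wx": 0,"wy": 0,"wz": 0,"gripper": -1},
], force=60)

```text
t: 7.48
tool_pos: [0.4089, 0.0801, 0.0506]
orientation: [-0.2, 2.85, -1.186]
wrist_force: [0.1, -0.4, -2.0]
opening: 0.245
```

```bash
python3 - <<'E'
from h import *
st=env.state(); print(st)
np.save('grasp.npy',np.r_[st['tool_pos'],st['orientation']])
E
```

```text
{'t': 7.475, 'joints': array([-0.32759838,  0.79825433, -0.72324052,  2.05199244,  0.92682935,
        1.43353518,  0.02360401]), 'qd': array([-0.00146682, -0.0011129 , -0.00060615,  0.00103198,  0.00026036,
       -0.000756  ,  0.00022337]), 'effort': array([ 3.75870836e-02, -6.48398781e+01, -1.06036556e+01, -9.96525317e+00,
       -6.67893933e-02,  4.80098918e+00,  7.87935639e-02]), 'tool_pos': array([0.40893524, 0.08013586, 0.05059708]), 'orientation': array([-0.19957549,  2.85013509, -1.18620241]), 'wrist_force': array([ 0.12860533, -0.36271922, -2.00289233]), 'torque': array([ 1.13611123, -0.06232599,  0.04347505]), 'opening': 0.24525126023057023}
```

Call:
drive_tool([
  {"x": 0,"y": -0.7,"z": -0.7,"wx": 0,"wy": 0,"wz": 0,"gripper": -1},
  {"x": 0,"y": -1,"z": -1,"wx": 0,"wy": 0,"wz": 0,"gripper": -1},
  {"x": 0,"y": -1.4,"z": -1.4,"wx": 0,"wy": 0,"wz": 0,"gripper": -1},
  {"x": 0,"y": -1.4,"z": -1.4,"wx": 0,"wy": 0,"wz": 0,"gripper": -1},
  {"x": 0,"y": -1,"z": -1,"wx": 0,"wy": 0,"wz": 0,"gripper": -1},
  {"x": 0,"y": -0.5,"z": -0.5,"wx": 0,"wy": 0,"wz": 0,"gripper": -1},
  {"x": 0,"y": 0,"z": 0,"wx": 0,"wy": 0,"wz": 0,"gripper": -1},
  {"x": 0,"y": 0,"z": 0,"wx": 0,"wy": 0,"wz": 0,"gripper": -1},
  {"x": 0,"y": 0,"z": 0,"wx": 0,"wy": 0,"wz": 0,"gripper": -1},
  {"x": 0,"y": 0,"z": 0,"wx": 0,"wy": 0,"wz": 0,"gripper": -1},
])

```text
t: 8.72
tool_pos: [0.4092, 0.0803, 0.1352]
orientation: [-0.2, 2.85, -1.187]
wrist_force: [-0.1, -0.1, -3.8]
opening: 0.244
```

```bash
python3 - <<'E'
from h import *
F=[]
for i in range(1):
    st=env.state(); print(st['wrist_force'],st['torque'],st['tool_pos'],st['opening'])
for n in ('scene','side','wrist'): 
    grab(n,n+'4'); print(env.state()['wrist_force'])
s=cv2.imread('pics/side4.png');c=cv2.imread('pics/scene4.png')
cv2.imwrite('pics/z5.png',np.hstack([cv2.resize(a,(390,390)) for a in (s[60:270,180:390],c[180:390,200:410])]))
E
```

```text
[-0.147704   -0.06400916 -3.82525365] [1.35284756 0.34055098 0.00257804] [0.40918361 0.08034276 0.13519532] 0.24413614623991575
[ 0.35082643 -0.83433114 -3.99480568]
[-0.04514683  0.00625727 -3.01024831]
[ 0.40530887  0.34200624 -3.6533553 ]
```

View pics/z5.png

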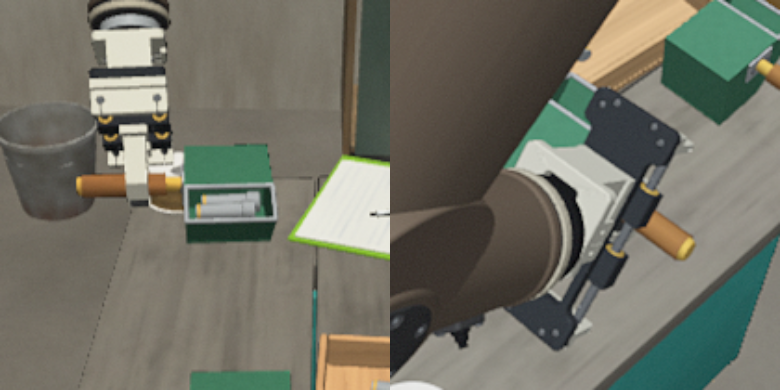

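Call:
drive_tool([
  {"x": 0,"y": 0,"z": 0,"wx": 0,"wy": 0,"wz": 0,"gripper": -1},
  {"x": 0,"y": 0,"z": 0,"wx": 0,"wy": 0,"wz": 0,"gripper": -1},
  {"x": 0,"y": 0,"z": 0,"wx": 0,"wy": 0,"wz": 0,"gripper": -1},
  {"x": 0,"y": 0,"z": 0,"wx": 0,"wy": 0,"wz": 0,"gripper": -1},
  {"x": 0,"y": 0,"z": 0,"wx": 0,"wy": 0,"wz": 0,"gripper": -1},
  {"x": 0,"y": 0,"z": 0,"wx": 0,"wy": 0,"wz": 0,"gripper": -1},
])

```text
t: 9.62
tool_pos: [0.4093, 0.0804, 0.1355]
orientation: [-0.2, 2.85, -1.187]
wrist_force: [-0.1, 0.4, -3.6]
opening: 0.249
```

```bash
python3 - <<'E'
from h import *
st=env.state(); print(st['wrist_force'],st['torque'])
g=np.load('grasp.npy'); R=Ro.from_rotvec(g[3:]); z=R.apply([0,0,1]); print('grasp pt at grasp',g[:3]-.019*z)
# target: handle grip point (TCP-.019z) at x such that scoop centre x=.672
Rs=Ro.from_euler('z',7.5,degrees=True)
# keep yaw: rotate to -2 deg (align tray)
for yaw in (7.5,0,-2):
    print(yaw, np.array([.672,-.10,.16])+Ro.from_euler('z',yaw,degrees=True).apply([-.093,0,0]))
E
```

```text
[-0.09477893  0.38109031 -3.61404168] [ 1.28537477  0.2952358  -0.02988498]
grasp pt at grasp [0.40715547 0.09349347 0.06399136]
7.5 [ 0.57979563 -0.11213894  0.16      ]
0 [ 0.579 -0.1    0.16 ]
-2 [ 0.57905665 -0.09675435  0.16      ]
```

The hold shows about 3.6 N, or about 0.37 kg, so the left scoop is heavy. I'm taking it to the tray, level.

```bash
python3 - <<'E'
from h import *
R=ori(0,-45)*Ro.from_euler('z',180,degrees=True); z=R.apply([0,0,1])
plan(np.array([.579,-.10,.17])+.019*z,R,n=8)
E
```

```text
n 8 turn/row [-0.03  0.67  0.72]
[-1.77 -2.09  1.72]
[-1.81 -2.07  1.69]
[-1.86 -2.05  1.67]
[-1.9  -2.02  1.65]
[-1.95 -2.    1.63]
[-1.99 -1.97  1.6 ]
[-2.04 -1.95  1.58]
[-2.08 -1.92  1.55]
```

Call:
drive_tool([
  {"x": -0.9,"y": -1,"z": 0.8,"wx": 0,"wy": 0.3,"wz": 0.4,"gripper": -1},
  {"x": -1.8,"y": -2.1,"z": 1.7,"wx": 0,"wy": 0.7,"wz": 0.7,"gripper": -1},
  {"x": -1.8,"y": -2.1,"z": 1.7,"wx": 0,"wy": 0.7,"wz": 0.7,"gripper": -1},
  {"x": -1.9,"y": -2,"z": 1.7,"wx": 0,"wy": 0.7,"wz": 0.7,"gripper": -1},
  {"x": -1.9,"y": -2,"z": 1.6,"wx": 0,"wy": 0.7,"wz": 0.7,"gripper": -1},
  {"x": -2,"y": -2,"z": 1.6,"wx": 0,"wy": 0.7,"wz": 0.7,"gripper": -1},
  {"x": -2,"y": -2,"z": 1.6,"wx": 0,"wy": 0.7,"wz": 0.7,"gripper": -1},
  {"x": -2.1,"y": -1.9,"z": 1.6,"wx": 0,"wy": 0.6,"wz": 0.7,"gripper": -1},
  {"x": -1,"y": -1,"z": 0.8,"wx": 0,"wy": 0.3,"wz": 0.4,"gripper": -1},
  {"x": 0,"y": 0,"z": 0,"wx": 0,"wy": 0,"wz": 0,"gripper": -1},
  {"x": 0,"y": 0,"z": 0,"wx": 0,"wy": 0,"wz": 0,"gripper": -1},
])

```text
t: 11.0
tool_pos: [0.5782, -0.1125, 0.1566]
orientation: [0.005, -2.9, 1.206]
wrist_force: [0.6, -0.3, -3.1]
opening: 0.245
```

```bash
python3 - <<'E'
from h import *
st=env.state();R0=Ro.from_rotvec(st['orientation']); print(st['joints'].round(2),st['tool_pos']-.019*R0.apply([0,0,1]),R0.as_matrix().round(2))
R=ori(0,40)*Ro.from_euler('z',180,degrees=True); z=R.apply([0,0,1])
Rs=ori(0,-45)*Ro.from_euler('z',180,degrees=True)
print(np.degrees((R0.inv()*Rs).as_rotvec()))
# pivot rows: rotation about tool -x about grip pt, 8.5 deg per row
G=np.array([.579,-.10,.17]); 
for i,(a,b) in enumerate([(-45,-36.5)]):
    Ra=ori(0,a)*Ro.from_euler('z',180,degrees=True);Rb=ori(0,b)*Ro.from_euler('z',180,degrees=True)
    print(Ra.inv().apply(.019*(Rb.apply([0,0,1])-Ra.apply([0,0,1])))*100, np.degrees((Ra.inv()*Rb).as_rotvec()))
for n in ('scene','side'): grab(n,n+'5')
s=cv2.imread('pics/side5.png');c=cv2.imread('pics/scene5.png')
cv2.imwrite('pics/z6.png',np.hstack([cv2.resize(a,(390,390)) for a in (s[110:370,200:460],c[100:360,200:460])]))
E
```

```text
[ 0.08  0.68 -0.62  1.78  1.04  1.48  0.56] [ 0.57817208 -0.09906565  0.16999401] [[-1.   -0.    0.  ]
 [-0.    0.71 -0.71]
 [ 0.   -0.71 -0.71]]
[-0.16776598  0.01375769  0.17674968]
[-3.43927212e-17  2.80837881e-01 -2.08698596e-02] [-8.50000000e+00 -1.04094978e-15 -7.06873050e-31]
```

View pics/z6.png

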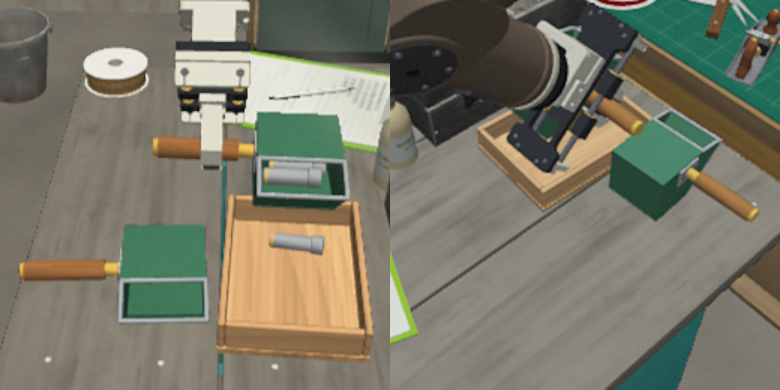

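Call:
drive_tool([
  {"x": 0,"y": 0.7,"z": 0.7,"wx": 0,"wy": 0,"wz": 0,"gripper": -1},
  {"x": 0,"y": 0.7,"z": 0.7,"wx": 0,"wy": 0,"wz": 0,"gripper": -1},
  {"x": 0,"y": 0.26,"z": 0,"wx": -8,"wy": 0,"wz": 0,"gripper": -1},
  {"x": 0,"y": 0.26,"z": 0,"wx": -8,"wy": 0,"wz": 0,"gripper": -1},
  {"x": 0,"y": 0.26,"z": 0,"wx": -8,"wy": 0,"wz": 0,"gripper": -1},
  {"x": 0,"y": 0.26,"z": 0,"wx": -8,"wy": 0,"wz": 0,"gripper": -1},
  {"x": 0,"y": 0.26,"z": 0,"wx": -8,"wy": 0,"wz": 0,"gripper": -1},
  {"x": 0,"y": 0,"z": 0,"wx": 0,"wy": 0,"wz": 0,"gripper": -1},
])

```text
t: 12.1
tool_pos: [0.5779, -0.1072, 0.1298]
orientation: [-0.011, -3.135, 0.146]
wrist_force: [0.3, -0.0, -4.1]
opening: 0.24
```

```bash
python3 - <<'E'
from h import *
st=env.state();R0=Ro.from_rotvec(st['orientation']); print(st['joints'].round(2),st['tool_pos']-.019*R0.apply([0,0,1]),R0.as_matrix().round(2),st['wrist_force'])
E
```

```text
[ 0.62  0.63 -0.88  1.74  0.65  1.09  1.06] [ 0.57792803 -0.1054446   0.148682  ] [[-1.    0.01 -0.  ]
 [ 0.01  1.   -0.09]
 [ 0.   -0.09 -1.  ]] [ 0.33710722 -0.02215952 -4.09080768]
```

Call:
drive_tool([
  {"x": 0,"y": 0.17,"z": 0,"wx": -5,"wy": 0,"wz": 0,"gripper": -1},
  {"x": 0,"y": 0.17,"z": 0,"wx": -5,"wy": 0,"wz": 0,"gripper": -1},
  {"x": 0,"y": 0.17,"z": 0,"wx": -5,"wy": 0,"wz": 0,"gripper": -1},
  {"x": 0,"y": 0.17,"z": 0,"wx": -5,"wy": 0,"wz": 0,"gripper": -1},
  {"x": 0,"y": 0.17,"z": 0,"wx": -5,"wy": 0,"wz": 0,"gripper": -1},
  {"x": 0,"y": 0.17,"z": 0,"wx": -5,"wy": 0,"wz": 0,"gripper": -1},
  {"x": 0,"y": 0.17,"z": 0,"wx": -5,"wy": 0,"wz": 0,"gripper": -1},
  {"x": 0,"y": 0.17,"z": 0,"wx": -5,"wy": 0,"wz": 0,"gripper": -1},
  {"x": 0,"y": 0.17,"z": 0,"wx": -5,"wy": 0,"wz": 0,"gripper": -1},
  {"x": 0,"y": 0,"z": 0,"wx": 0,"wy": 0,"wz": 0,"gripper": -1},
  {"x": 0,"y": 0,"z": 0,"wx": 0,"wy": 0,"wz": 0,"gripper": -1},
  {"x": 0,"y": 0,"z": 0,"wx": 0,"wy": 0,"wz": 0,"gripper": -1},
  {"x": 0,"y": 0,"z": 0,"wx": 0,"wy": 0,"wz": 0,"gripper": -1},
])

```text
t: 13.72
tool_pos: [0.5789, -0.0876, 0.1352]
orientation: [0.003, -2.954, -1.066]
wrist_force: [0.5, -0.4, -1.2]
opening: 0.245
```

```bash
python3 - <<'E'
from h import *
st=env.state();R0=Ro.from_rotvec(st['orientation']); print(st['joints'].round(2),st['tool_pos']-.019*R0.apply([0,0,1]),R0.as_matrix().round(2),st['wrist_force'])
for n in ('scene','side'): grab(n,n+'6')
s=cv2.imread('pics/side6.png');c=cv2.imread('pics/scene6.png')
cv2.imwrite('pics/z7.png',np.hstack([cv2.resize(a,(390,390)) for a in (s[110:370,200:460],c[100:360,200:460])]))
E
```

```text
[ 1.07  1.   -1.17  1.58  0.22  1.13  1.58] [ 0.57889858 -0.09972457  0.14982297] [[-1.   -0.   -0.  ]
 [-0.    0.77  0.64]
 [ 0.    0.64 -0.77]] [ 0.54563841 -0.35823898 -1.24062177]
```

View pics/z7.png

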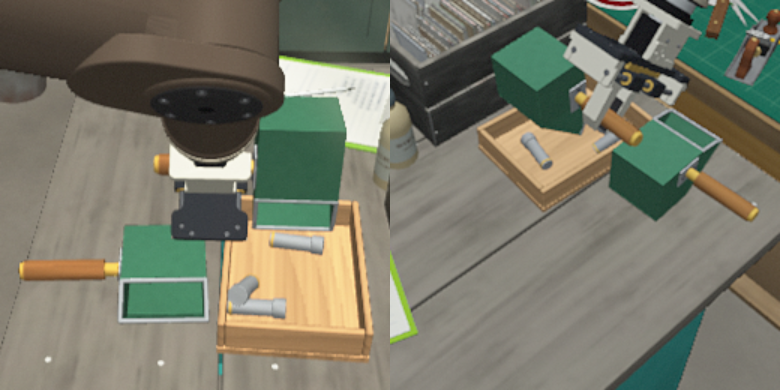

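Three bench dogs are in the tray (side crop 297,242; 245,290; 258,308), and the force fell to about 1.2 N. Levelling the scoop now.

Call:
drive_tool([
  {"x": 0,"y": 0.6,"z": -0.8,"wx": 4,"wy": 0,"wz": 0,"gripper": -1},
  {"x": 0,"y": 0.4,"z": -0.8,"wx": 8,"wy": 0,"wz": 0,"gripper": -1},
  {"x": 0,"y": -0.26,"z": 0,"wx": 8,"wy": 0,"wz": 0,"gripper": -1},
  {"x": 0,"y": -0.26,"z": 0,"wx": 8,"wy": 0,"wz": 0,"gripper": -1},
  {"x": 0,"y": -0.26,"z": 0,"wx": 8,"wy": 0,"wz": 0,"gripper": -1},
  {"x": 0,"y": -0.26,"z": 0,"wx": 8,"wy": 0,"wz": 0,"gripper": -1},
  {"x": 0,"y": -0.26,"z": 0,"wx": 8,"wy": 0,"wz": 0,"gripper": -1},
  {"x": 0,"y": -0.26,"z": 0,"wx": 8,"wy": 0,"wz": 0,"gripper": -1},
  {"x": 0,"y": -0.26,"z": 0,"wx": 8,"wy": 0,"wz": 0,"gripper": -1},
  {"x": 0,"y": -0.26,"z": 0,"wx": 8,"wy": 0,"wz": 0,"gripper": -1},
  {"x": 0,"y": -0.2,"z": 0,"wx": 7,"wy": 0,"wz": 0,"gripper": -1},
  {"x": 0,"y": 0,"z": 0,"wx": 0,"wy": 0,"wz": 0,"gripper": -1},
])

```text
t: 15.32
tool_pos: [0.5786, -0.1084, 0.1533]
orientation: [0.011, -2.921, 1.154]
wrist_force: [0.4, 0.3, -1.8]
opening: 0.245
```

```bash
python3 - <<'E'
from h import *
st=env.state();R0=Ro.from_rotvec(st['orientation']); print(st['joints'].round(2),st['tool_pos']-.019*R0.apply([0,0,1]),R0.as_matrix().round(2),st['wrist_force'])
R=Ro.from_rotvec(np.load('grasp.npy')[3:]); z=R.apply([0,0,1])
print(np.degrees((R0.inv()*ori(0,-45)*Ro.from_euler('z',180,degrees=True)).as_rotvec()))
g=np.load('grasp.npy'); plan(g[:3]+[0,0,.09],R,n=8)
E
```

```text
[ 0.08  0.66 -0.62  1.78  1.01  1.45  0.58] [ 0.57860467 -0.09546197  0.16717266] [[-1.   -0.01  0.  ]
 [-0.01  0.73 -0.68]
 [ 0.   -0.68 -0.73]] [ 0.44798627  0.27668843 -1.79744089]
[1.89475945 0.07800493 0.38544217]
n 8 turn/row [ 0.26 -0.65 -0.69]
[ 2.11  1.84 -1.5 ]
[ 2.07  1.86 -1.53]
[ 2.03  1.88 -1.56]
[ 1.99  1.9  -1.59]
[ 1.95  1.91 -1.62]
[ 1.9   1.93 -1.65]
[ 1.86  1.94 -1.68]
[ 1.82  1.96 -1.71]
```

Call:
drive_tool([
  {"x": 1.1,"y": 0.9,"z": -0.8,"wx": 0.2,"wy": -0.3,"wz": -0.3,"gripper": -1},
  {"x": 2.1,"y": 1.8,"z": -1.5,"wx": 0.3,"wy": -0.7,"wz": -0.7,"gripper": -1},
  {"x": 2.1,"y": 1.9,"z": -1.5,"wx": 0.3,"wy": -0.7,"wz": -0.7,"gripper": -1},
  {"x": 2,"y": 1.9,"z": -1.6,"wx": 0.3,"wy": -0.7,"wz": -0.7,"gripper": -1},
  {"x": 2,"y": 1.9,"z": -1.6,"wx": 0.3,"wy": -0.7,"wz": -0.7,"gripper": -1},
  {"x": 1.9,"y": 1.9,"z": -1.6,"wx": 0.3,"wy": -0.6,"wz": -0.7,"gripper": -1},
  {"x": 1.9,"y": 1.9,"z": -1.7,"wx": 0.2,"wy": -0.6,"wz": -0.7,"gripper": -1},
  {"x": 1.8,"y": 1.9,"z": -1.7,"wx": 0.2,"wy": -0.6,"wz": -0.7,"gripper": -1},
  {"x": 0.9,"y": 1,"z": -0.9,"wx": 0,"wy": -0.3,"wz": -0.4,"gripper": -1},
  {"x": 0,"y": 0,"z": 0,"wx": 0,"wy": 0,"wz": 0,"gripper": -1},
  {"x": 0,"y": 0,"z": 0,"wx": 0,"wy": 0,"wz": 0,"gripper": -1},
])

```text
t: 16.7
tool_pos: [0.4097, 0.0759, 0.1419]
orientation: [-0.191, 2.85, -1.19]
wrist_force: [-0.7, -0.6, -2.2]
opening: 0.243
```

```bash
python3 - <<'E'
from h import *
st=env.state();R0=Ro.from_rotvec(st['orientation']); print(st['joints'].round(2),st['tool_pos'],st['wrist_force'],st['torque'])
g=np.load('grasp.npy');R=Ro.from_rotvec(g[3:])
plan(g[:3]+[0,0,.085],R)
E
```

```text
[-0.28  0.63 -0.76  2.02  0.82  1.53  0.18] [0.40971214 0.07593944 0.14187976] [-0.74746292 -0.57489711 -2.23683867] [1.06713571 0.15641201 0.03694319]
n 1 turn/row [-0.15 -0.19 -0.28]
[0.02 0.75 0.14]
```

Call:
drive_tool([
  {"x": 0,"y": 0.7,"z": 0.1,"wx": -0.1,"wy": -0.2,"wz": -0.3,"gripper": -1},
  {"x": 0,"y": 0,"z": 0,"wx": 0,"wy": 0,"wz": 0,"gripper": -1},
  {"x": 0,"y": 0,"z": 0,"wx": 0,"wy": 0,"wz": 0,"gripper": -1},
  {"x": 0,"y": 0,"z": 0,"wx": 0,"wy": 0,"wz": 0,"gripper": -1},
  {"x": 0,"y": 0,"z": 0,"wx": 0,"wy": 0,"wz": 0,"gripper": -1},
  {"x": 0,"y": 0,"z": 0,"wx": 0,"wy": 0,"wz": 0,"gripper": -1},
  {"x": 0,"y": 0,"z": 0,"wx": 0,"wy": 0,"wz": 0,"gripper": -1},
  {"x": 0,"y": 0,"z": 0,"wx": 0,"wy": 0,"wz": 0,"gripper": -1},
  {"x": 0,"y": 0,"z": 0,"wx": 0,"wy": 0,"wz": 0,"gripper": -1},
  {"x": 0,"y": 0,"z": 0,"wx": 0,"wy": 0,"wz": 0,"gripper": -1},
  {"x": 0,"y": 0,"z": 0,"wx": 0,"wy": 0,"wz": 0,"gripper": -1},
])

```text
t: 18.08
tool_pos: [0.4085, 0.0812, 0.136]
orientation: [-0.203, 2.849, -1.187]
wrist_force: [-0.4, -0.0, -0.9]
opening: 0.247
```

```bash
python3 - <<'E'
from h import *
st=env.state();R0=Ro.from_rotvec(st['orientation']); print(st['joints'].round(2),st['tool_pos'],st['wrist_force'],st['torque'])
for n in ('scene','side'): grab(n,n+'7'); print(env.state()['wrist_force'])
g=np.load('grasp.npy');R=Ro.from_rotvec(g[3:])
plan(g[:3]+[0,0,.002],R,n=5)
a=cv2.imread('pics/side4.png');s=cv2.imread('pics/side7.png')
cv2.imwrite('pics/z8.png',np.hstack([cv2.resize(a,(390,390)) for a in (a[130:260,200:330],s[130:260,200:330])]))
E
```

```text
[-0.29  0.64 -0.77  2.02  0.83  1.52  0.17] [0.40852115 0.08118462 0.13596293] [-0.3963738  -0.01076664 -0.87409106] [ 1.16129917  0.12700001 -0.02654332]
[ 0.99440436  1.26640366 -0.58454441]
[ 0.30131795 -1.07122169 -2.13979901]
n 5 turn/row [-0.01  0.01  0.03]
[-0.02  1.17  1.19]
[-0.01  1.17  1.19]
[-0.01  1.17  1.19]
[-0.01  1.17  1.19]
[-0.01  1.17  1.19]
```

View pics/z8.png

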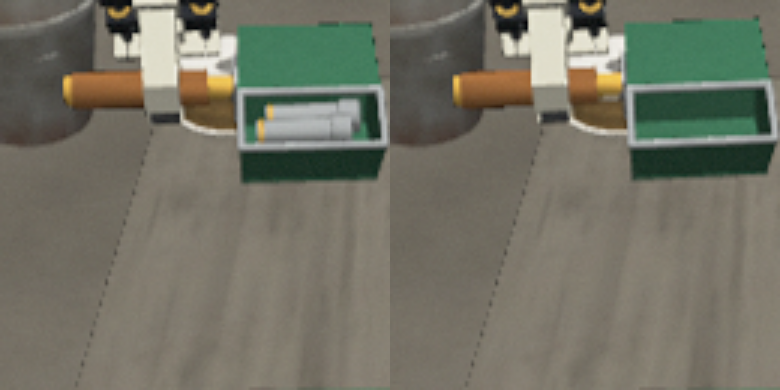

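View pics/side7.png

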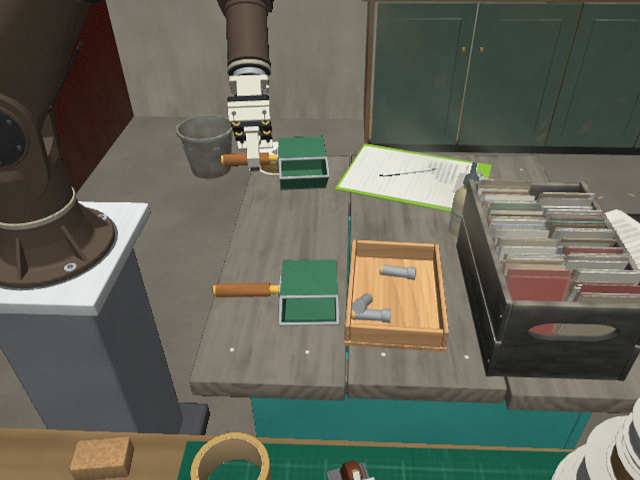

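The scoop is empty and level, with the force averaging about 1.5 N. All three dogs are in the tray. Lowering it back.

Call:
drive_tool([
  {"x": 0,"y": 0.7,"z": 0.7,"wx": 0,"wy": 0,"wz": 0,"gripper": -1},
  {"x": 0,"y": 1.2,"z": 1.2,"wx": 0,"wy": 0,"wz": 0,"gripper": -1},
  {"x": 0,"y": 1.2,"z": 1.2,"wx": 0,"wy": 0,"wz": 0,"gripper": -1},
  {"x": 0,"y": 1.2,"z": 1.2,"wx": 0,"wy": 0,"wz": 0,"gripper": -1},
  {"x": 0,"y": 0.7,"z": 0.8,"wx": 0,"wy": 0,"wz": 0,"gripper": -1},
  {"x": 0,"y": 0.4,"z": 0.4,"wx": 0,"wy": 0,"wz": 0,"gripper": -1},
  {"x": 0,"y": 0.3,"z": 0.3,"wx": 0,"wy": 0,"wz": 0,"gripper": -1},
  {"x": 0,"y": 0,"z": 0,"wx": 0,"wy": 0,"wz": 0,"gripper": -1},
])

```text
t: 19.18
tool_pos: [0.4082, 0.0802, 0.0547]
orientation: [-0.203, 2.849, -1.187]
wrist_force: [0.1, 0.3, -0.5]
opening: 0.247
```

```bash
python3 - <<'E'
from h import *
st=env.state(); print(st['tool_pos'],st['wrist_force'],st['torque'])
g=np.load('grasp.npy');R=Ro.from_rotvec(g[3:])
plan(g[:3],R,n=1)
for n in ('side',): grab(n,n+'8'); print(env.state()['wrist_force'])
a=cv2.imread('pics/side3.png');s=cv2.imread('pics/side8.png')
cv2.imwrite('pics/z9.png',np.hstack([cv2.resize(a,(390,390)) for a in (a[140:270,210:340],s[140:270,210:340])]))
E
```

```text
[0.40823448 0.0802168  0.05467998] [ 0.09590704  0.320397   -0.53387172] [1.05016169 0.08731902 0.02957143]
n 1 turn/row [-0.03  0.08  0.12]
[-0.07  0.28  0.3 ]
[ 0.42474977  0.82631917 -1.36291192]
```

View pics/z9.png

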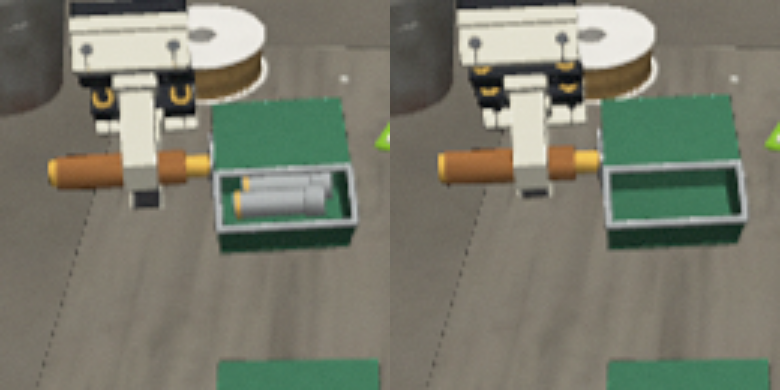

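Call:
drive_tool([
  {"x": 0,"y": 0.1,"z": 0.1,"wx": 0,"wy": 0,"wz": 0.1,"gripper": -1},
  {"x": 0,"y": 0.1,"z": 0.1,"wx": 0,"wy": 0,"wz": 0,"gripper": -1},
  {"x": 0,"y": 0.1,"z": 0.1,"wx": 0,"wy": 0,"wz": 0,"gripper": -1},
  {"x": 0,"y": 0,"z": 0,"wx": 0,"wy": 0,"wz": 0,"gripper": -1},
  {"x": 0,"y": 0,"z": 0,"wx": 0,"wy": 0,"wz": 0,"gripper": -1},
])

```text
t: 19.85
tool_pos: [0.4082, 0.08, 0.0505]
orientation: [-0.201, 2.849, -1.187]
wrist_force: [0.4, -0.6, 1.1]
opening: 0.244
```

Call:
drive_tool([
  {"x": 0,"y": 0,"z": 0,"wx": 0,"wy": 0,"wz": 0,"gripper": -0.3},
  {"x": 0,"y": 0,"z": 0,"wx": 0,"wy": 0,"wz": 0,"gripper": 0},
  {"x": 0,"y": 0,"z": 0,"wx": 0,"wy": 0,"wz": 0,"gripper": 0.3},
  {"x": 0,"y": 0,"z": 0,"wx": 0,"wy": 0,"wz": 0,"gripper": 0.3},
  {"x": 0,"y": 0,"z": 0,"wx": 0,"wy": 0,"wz": 0,"gripper": 0.3},
  {"x": 0,"y": 0,"z": 0,"wx": 0,"wy": 0,"wz": 0,"gripper": 0.3},
])

```text
t: 20.6
tool_pos: [0.4082, 0.0801, 0.0504]
orientation: [-0.201, 2.849, -1.186]
wrist_force: [-0.2, 0.1, -0.9]
opening: 0.651
```

Call:
drive_tool([
  {"x": 0,"y": 0,"z": -1,"wx": 0,"wy": 0,"wz": 0,"gripper": 0.3},
  {"x": 0,"y": 0,"z": -2,"wx": 0,"wy": 0,"wz": 0,"gripper": 0.3},
  {"x": 0,"y": 0,"z": -3,"wx": 0,"wy": 0,"wz": 0,"gripper": 0.3},
  {"x": 0,"y": 0,"z": -3,"wx": 0,"wy": 0,"wz": 0,"gripper": 0.3},
  {"x": 0,"y": 0,"z": -3,"wx": 0,"wy": 0,"wz": 0,"gripper": 0.3},
  {"x": 0,"y": 0,"z": -3,"wx": 0,"wy": 0,"wz": 0,"gripper": 0.3},
  {"x": 0,"y": 0,"z": 0,"wx": 0,"wy": 0,"wz": 0,"gripper": 0.3},
])

```text
t: 21.48
tool_pos: [0.3936, 0.1887, 0.1576]
orientation: [-0.203, 2.849, -1.18]
wrist_force: [-0.4, 0.5, -0.7]
opening: 0.65
```

```bash
python3 - <<'E'
from h import *
st=env.state(); print(st['t'],st['tool_pos'],st['wrist_force'],st['opening'])
for n in ('side','scene'):
    d=grab(n,n+'9'); d0=np.load(f'pics/{n}0.npz')
    for q in (d0,d):
        hsv=cv2.cvtColor(np.array(q['image']),cv2.COLOR_RGB2HSV); g=cv2.inRange(hsv,(65,100,20),(90,255,255))
        k,l,s,c=cv2.connectedComponentsWithStats(g)
        print(n,[(s[i].tolist(),c[i].round(1).tolist()) for i in range(1,k) if s[i,4]>200 and 160<c[i][1]<330 and 240<c[i][0]<420])
E
```

```text
21.475 [0.39357726 0.18872343 0.15764303] [-0.40931253  0.54825672 -0.65731574] 0.6500578218010661
side [([281, 173, 45, 23, 913], [302.7, 184.2]), ([284, 216, 44, 8, 218], [305.1, 219.5]), ([281, 260, 56, 35, 1848], [308.9, 277.4]), ([282, 299, 54, 23, 1176], [308.5, 309.8])]
side [([281, 173, 45, 23, 912], [302.4, 184.3]), ([284, 198, 43, 17, 605], [304.6, 205.8]), ([284, 216, 44, 8, 218], [305.0, 219.7]), ([281, 260, 56, 35, 1850], [308.9, 277.4]), ([282, 298, 54, 24, 1176], [308.6, 309.8])]
scene [([379, 175, 37, 23, 298], [397.5, 185.9]), ([346, 180, 73, 67, 2496], [375.2, 211.8]), ([285, 251, 45, 32, 606], [307.2, 266.1]), ([247, 260, 85, 80, 3288], [282.0, 297.9])]
scene [([379, 175, 37, 23, 292], [397.5, 186.0]), ([346, 180, 73, 67, 2471], [375.1, 211.9]), ([286, 251, 44, 32, 597], [307.5, 266.0]), ([270, 260, 63, 43, 732], [298.7, 279.9])]
```

View pics/side9.png

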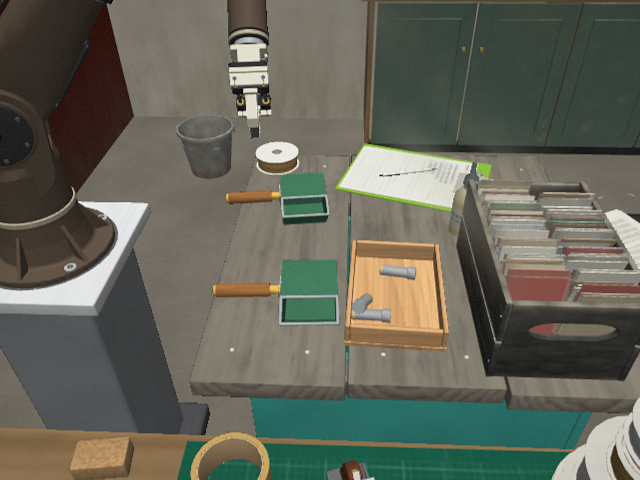

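View pics/scene9.png

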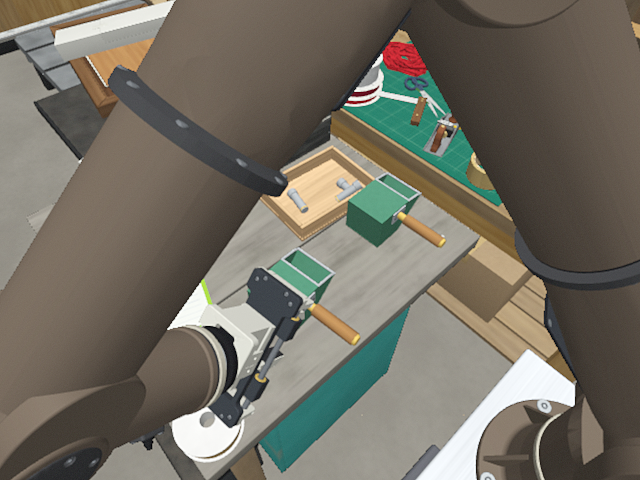

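Both scoops stand upright with their outlines back within 1 px, and all three dogs are in the tray at about (398,271), (362,305) and (374,315). Handing in.

```bash
python3 - <<'E'
from h import *
print(env.close_job())
E
```

```text
the job is handed in; nothing more can be done
None
```

I emptied the heavy scoop into the tray and put it back. Both scoops stand upright where they stood, and all three bench dogs are in the tray. I handed the job in at about 21.6 s.

- **Weighing:** I lifted the left scoop by its handle and held it level for over a second. It read about 3.6 N (roughly 0.37 kg), so it was the heavy one. The side camera also showed two pins in its mouth before I lifted it.
- **Tipping:** I tipped it about 85 degrees over the tray, and both dogs fell in. I did not lift, tip or touch the right scoop.
- **Second weighing:** I held it level above the table for over a second again. Single readings were noisy, 0.6 to 2.2 N with an average of roughly 1.5 N, which fits an empty scoop. The side camera showed nothing in the mouth.
- **Final check:** In the side view, both scoops' outlines are within 1 px of the start. In the scene view the arm partly hid the left scoop, but the visible part agrees. One dog in the tray leans on another, below the rim. The gripper was open and clear of everything.
- **On the way:** My first approach brought joint 7 close to its limit (-2.72 of 2.74), so I turned the gripper half round before grasping. No check failed.

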